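# Mount the matching collet chuck and load the countersink

## Robot

A 7-joint arm with a two-finger parallel gripper is mounted at the origin on the work surface; the furniture and walls round the work are solid. World frame = base frame: x ahead of the robot, y to its left, z up, the work surface at z = 0. Lengths are in m, angles in degrees, forces in N, time in s.
With the tool pointing down it reaches from about 0.425 to 0.875 m from the base axis. Payload 4.7 kg.
Tool frame: the origin (TCP) lies between the finger pads; the fingertips stand 11 mm ahead of it and the grasp point (between the pads) lies 8 mm behind it (env.tcp_to_tips is the distance from the TCP to the fingertips, in m); z points along the fingers, y is the line along which they close (so a half turn about z gives the same grasp; the last joint's range is limited). The gripper opens to 87 mm and grips with 3 to 60 N. Pads are 19 mm wide; open, the fingers measure 117 mm over their backs; the gripper's body (75 mm by 190 mm) begins 51 mm behind the grasp point.
Start: joints at [0.808, 18.392, -4.016, 83.108, 1.295, 78.541, -3.26], TCP at [0.65, -0, 0.234] pointing down, gripper open.
Joint ranges: [-163.93, 163.93], [-17.29, 119.83], [-79.2, 71.16], [3.27, 140.29], [-89.18, 269.18], [5.43, 117.66], [-154.24, 154.24]. Speed limits (degrees/s): [147.25, 147.25, 180, 180, 180, 180, 180].

## Interface

Orientations are given as [roll, pitch, yaw] about the fixed x, y, z axes, in that order (R = Rz(yaw) Ry(pitch) Rx(roll)).
In Python, from cell import env, viewer gives the robot as it stands.
- The arm moves only by the tool step_arm, never from a script. Its arguments are lists of equal length, an entry for each row: "delta_pos": the shift along the tool's x, y, z in units of 0.2 m (1.0 is 0.2 m), a list of three; "rot": the turn, a rotation vector about the tool's x, y, z in units of 1.5 rad (1.0 is 1.5 rad), a list of three; "gripper": the gripper command: -1 is shut, 1 is fully open, values between are in proportion. A call has 1 to 20 rows; each row is the pose to reach, as a shift and turn from the pose commanded when the call began, along the tool's axes at that moment; what a row does not reach only later rows make up. A row lasts 1/8 s, in which the tool goes at most 62.5 mm and 10.7 degrees, less where a joint would pass 70% of its speed; a pose out of reach is approached as far as the arm can. A call with a number of a shift or a turn outside -1 to 1 is refused whole. A call with a gripper value outside its range is refused whole. The fingers move at their own pace and stop on an object; "squeeze" is the grip in N (left out, the last holds). Time passes only in rows, so rows that repeat a pose let the fingers close. It gives the time, the measured TCP pose, the force, the opening and the grip force at its end, in the units of the state.
- env.get_obs(): the state, without advancing time (a new reading comes with each control period).
- viewer.read_camera(name): name is "scene" or "side" or "wrist"; returns a dict with "img" (420x560x3 uint8, red, green, blue), "fx", "fy", "cx", "cy" (pixels), "pose" (4x4, takes a point from camera to world coordinates). Camera axes: x right, y down, z forward; pixel columns grow to the right and rows downward; lengths in m; the calibration is good to about 2 mm. A picture is of the moment at which its call begins. There is no depth.
- env.sign_off(): hands the job in; it is judged then, once.
The state is a dict: "time_s": time; "qpos": joint angles; "joint_velocities": joint speeds; "effort": joint torques, N m; "tool_pos": TCP position; "tool_rot": TCP orientation; "force": force on the tool from outside, world axes, zero at the start; "wrist_torque": the same for the moment, N m; "grip_width": finger opening in m; "grasp_force": force on a finger pad.
Only numpy, scipy, OpenCV 4.12 (cv2) and the standard library are available. Lean on these libraries where they do the work, as an engineer would, in place of code of your own. Each camera call takes 0.05 s, during which the arm holds its last target. There are 200 camera calls.

## Task

Set up the sharpening fixture: of the three collet chucks, take the one whose keyholes match the studs of the plate bolted to the bench, set it down over the studs and twist it clockwise as far as it goes, so that the stud heads lock it. Then stand the countersink from the wooden block in its collet, shank down and fully home, and turn the collet nut clockwise until it grips the shank. Leave the other two chucks standing on the bench.

Things in the scene. Friction and masses are not known exactly. Their poses are not given: they have to be found in the camera images.
- stud_seat (a point): Centre of the top face, 18 mm above the bench, of the fixed stud plate: round dark steel seat 121 mm across on a grey base 140 mm square. Four headed studs evenly on an 84 mm circle, at 58, 148, 238 and 328 deg anticlockwise from this frame's x axis: shank 10 mm thick, head 18 mm across, its underside 9.5 mm and top 15 mm above the face. x, y square to the base's sides, z up.
- chuck_a_grip (a point): The matching collet chuck, plain steel, 0.7 kg (0.8 to 1.25 times): flange 120 mm across, 8 mm thick, below; square body 46 mm across its four flats, 8 to 42 mm above the underside; round nut on top. Point on the axis, 33 mm above the underside; x, y square to the flats, z up. Four evenly spaced keyholes (see chuck_a).
- chuck_a: All of that chuck, with nut and jaws; origin at the centre of the flange's underside, axes as chuck_a_grip. Keyholes on an 84 mm circle: round ends 23 mm across at 32, 122, 212, 302 deg anticlockwise from x; from each a curved slot 13 mm wide runs 26 deg further anticlockwise.
- chuck_a_bore (a point): Same chuck, same axes: floor of the bore, 20 mm above the underside. The stud heads pass the round ends when the chuck stands 26 deg (0.454 rad) anticlockwise, seen from above, of square with the stud plate (in any of four positions 90 deg apart); turned 26 deg clockwise it is square with the plate and locked. Collet open: 15 mm wide, mouth 65.5 mm above the underside.
- nut_centre (a point): Centre of that chuck's collet nut, on the axis, 55 mm above the flange's underside: round, 42 mm across and 22 mm high, with six narrow slots in its side and 2 mm of clear space between it and the square body below.
- nut (a joint): Turn of that nut on the chuck, rad: grows clockwise seen from above (tightening), 0 (collet open) to a stop at 1.6; starts at 0 to 0.2 and stays where left. Friction 0.25 N m; stiffer once the jaws, closing 1.6 mm a radian, meet the 12 mm shank at about 0.95. At 1.25 it grips well.
- chuck_b_grip (a point): A chuck that does not match: as chuck_a in size and look, but its flange has three keyholes, 120 deg apart on an 84 mm circle. Point on its axis 33 mm above the underside; x, y square to the body's flats, z up.
- chuck_c_grip (a point): A chuck that does not match: as chuck_a in size and look, but the four keyholes in its flange stand in two close pairs (60 and 120 deg apart by turns on an 84 mm circle). Point on its axis 33 mm above the underside; x, y square to the body's flats, z up.
- cutter_head (a point): Countersink, a steel cutter 74 mm long, 0.12 kg, standing shank down in the wooden block: shank 12 mm thick, 48 mm long, end chamfered; head 25 mm across, straight for 16 mm above the shank, then a 10 mm cone. Point on the axis, 9 mm above the head's lower edge, 57 mm above the shank's end; z towards the cone.
- cutter_foot (a point): The lower end of the countersink's shank, on its axis; z along the axis towards the head. When fully home it rests on the bore's floor, and the head's lower edge is then 2 mm above the nut.
- cutter: The whole countersink; origin at the lower end of the shank, z towards the head.
- tool_block: The fixed wooden block that holds the countersink in its middle hole: 46 x 104 mm, 50 mm high, long side along its y axis, three holes 15 mm wide and 40 mm deep, 34 mm apart; origin at the centre of its underside. The countersink's head starts 8 mm above its top.
Not all that is in view belongs to the job. Of the things shaped like the cutter, the bare steel one is meant.

How it is judged (in metres and radians):
On the way, in this order (a step that is already met when the one before it is completed fails the run):
1. the matching chuck is down flat on the stud plate, its flange over the studs (horizontal distance between chuck_a_bore and stud_seat below 0.005 m and z of chuck_a_bore in the frame of stud_seat between 0.017 and 0.0225 m and angle between chuck_a_bore's own z axis and vertical below 0.05 rad), for 0.1 s.
2. it is twisted clockwise until square with the plate, locked under the stud heads (all of step 1 and (angle between the x axis of chuck_a_bore and the x axis of stud_seat, either way round below 0.12 rad or angle between the x axis of chuck_a_bore and the y axis of stud_seat, either way round below 0.12 rad)), for 0.2 s.
3. the countersink stands in its collet, shank fully home (all of step 2 and horizontal distance between cutter_foot and chuck_a_bore below 0.004 m and z of cutter_foot in the frame of chuck_a_bore below 0.003 m and angle between cutter_foot's own z axis and vertical below 0.08 rad), for 0.2 s.
4. the nut is turned until the collet grips the shank (all of step 3 and value of joint nut above 0.85 rad and contact force between cutter and chuck_a above 20 N), for 0.2 s.
At the end, for the whole second after the job is handed in: The matching chuck sits on the stud plate (within 5 mm), locked square with it (within 0.12 rad); the countersink is upright in the collet, within 3 mm of the bore's floor; the nut is past 0.85 rad, gripping with over 20 N in all; the other two chucks stand upright on the bench (all of step 4 and height (world z) of chuck_b_grip between 0.026 and 0.04 m and angle between each of chuck_b_grip, chuck_c_grip's own z axis and vertical below 0.1 rad and height (world z) of chuck_c_grip between 0.026 and 0.04 m and linear speed of each of cutter, chuck_a below 0.02 m/s); the robot touches nothing.
It also fails if it takes over 67 s, if anything falls off the work surface, if the arm or the gripper's body presses on something with over 40 N, if the wrist force passes 120 N, or if a joint passes its speed limit or range.

## Working session

There is one attempt and no reset: what is moved stays moved. The work goes in short steps, Python scripts to look and compute and a tool call to move; the robot and the scene stay as the last step left them, time stands still between calls to the robot, and variables do not carry over. Pictures are saved under pics/ and viewed, at most 10 in all, crops included, and the job is handed in when it is done.

Besides the shell and the picture viewer there is one more tool, called in YAML: its name, and indented under it one key for each argument. step_arm: Moves the arm, as the interface text tells. Shifts and turns lie within -1 to 1; 1 stands for 0.2 m of shift or 1.5 rad of turn. Its arguments: {"type":"object","properties":{"delta_pos":{"type":"array"},"rot":{"type":"array"},"gripper":{"type":"array"},"squeeze":{"type":"number"}},"required":["delta_pos","rot","gripper"]}

```bash
ls; mkdir -p pics
cat > h.py <<'E'
import numpy as np, cv2
from scipy.spatial.transform import Rotation as R
from cell import env, viewer
def shot(cam,name):
    d=viewer.read_camera(cam); np.savez('pics/'+name+'.npz',**d)
    cv2.imwrite('pics/'+name+'.png',d['img'][:,:,::-1]); return d
def load(name): return np.load('pics/'+name+'.npz')
def ray(d,u,v,z):
    c=np.array([(u-d['cx'])/d['fx'],(v-d['cy'])/d['fy'],1]); P=d['pose']
    w=P[:3,:3]@c; o=P[:3,3]; return o+w*(z-o[2])/w[2]
def proj(d,p):
    P=d['pose']; c=P[:3,:3].T@(np.array(p)-P[:3,3]); return d['fx']*c[0]/c[2]+d['cx'],d['fy']*c[1]/c[2]+d['cy']
E
python3 - <<'E'
from h import *
a=shot('scene','s0');b=shot('side','d0');w=shot('wrist','w0')
for d in(a,b,w): print(d['pose'].round(3).tolist(),float(d['fx']))
print(env.get_obs())
cv2.imwrite('pics/a0.png',cv2.resize(a['img'][:,:,::-1],(800,600),interpolation=cv2.INTER_CUBIC))
cv2.imwrite('pics/b0.png',np.hstack([cv2.resize(x['img'][:,:,::-1],None,fx=.71,fy=.71) for x in (b,w)]))
E
```

```text
pics
[[0.879, -0.224, 0.421, 0.067], [-0.477, -0.436, 0.763, -0.785], [0.012, -0.872, -0.49, 0.635], [0.0, 0.0, 0.0, 1.0]] 505.5676564407688
[[0.957, -0.147, 0.252, 0.313], [-0.291, -0.527, 0.798, -0.653], [0.015, -0.837, -0.547, 0.56], [0.0, 0.0, 0.0, 1.0]] 444.86300948422013
[[1.0, 0.001, -0.0, 0.651], [0.001, -0.967, -0.255, 0.07], [-0.001, 0.255, -0.967, 0.384], [0.0, 0.0, 0.0, 1.0]] 375.6613196819343
{'time_s': 0.15, 'qpos': array([ 0.80595041, 18.42824401, -4.01665488, 83.15805855,  1.29579702,
       78.54048676, -3.25963985]), 'joint_velocities': array([-0.07010182, -0.07446592,  0.06808546, -0.17642327,  0.03582331,
       -0.01586874, -0.05070976]), 'effort': array([ 2.16972071e-04, -4.91794288e+01, -4.04079035e-01, -3.12878716e+01,
       -6.39387709e-02,  4.04033612e-02,  9.90178205e-05]), 'tool_pos': array([ 6.49606797e-01, -1.70716565e-05,  2.32731818e-01]), 'tool_rot': array([-1.79918475e+02,  5.44160413e-03,  9.00050145e+01]), 'force': array([0.10061731, 0.18596557, 0.21271621]), 'wrist_torque': array([ 0.02628704,  0.04108129, -0.01541347]), 'grasp_force': 0.0, 'grip_width': 0.08715449137398106}
```

View pics/a0.png

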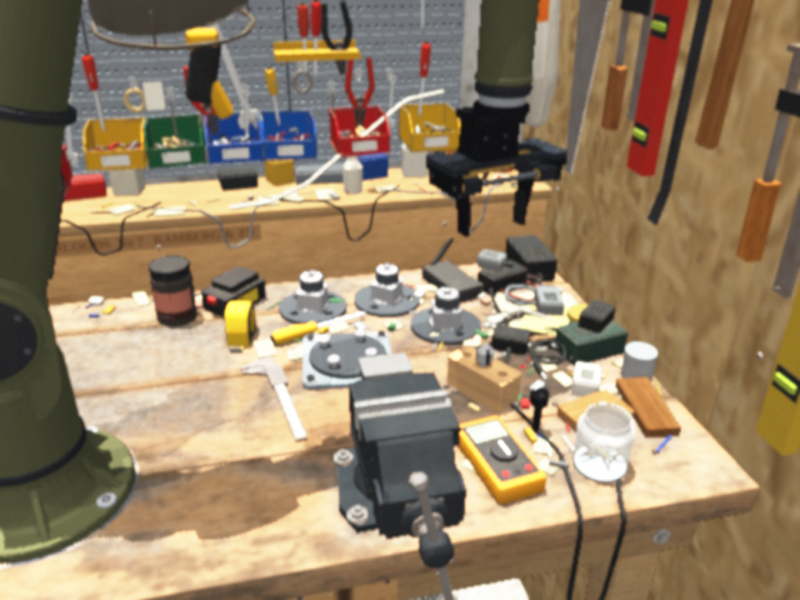

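View pics/b0.png

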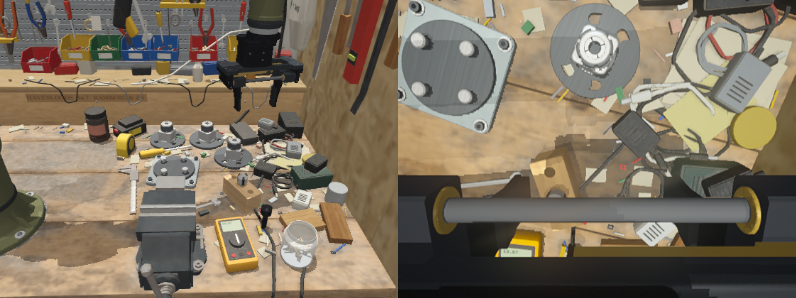

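Run:
```python
from h import *
s=load('s0');w=load('w0')
for n,u,v,z in [('c1',312,274,.066),('c2',387,269,.066),('c3',447,291,.066),('plate',348,356,.018),('block',487,366,.05),('cutter',484,352,.07),('vise',405,390,.12)]: print(n,ray(s,u*.7,v*.7,z).round(3))
print(ray(w,63,99,.018).round(3),ray(w,(594-398)/.71,47/.71,.066).round(3))
cv2.imwrite('pics/w0b.png',cv2.resize(w['img'][:,:,::-1],(800,600),interpolation=cv2.INTER_CUBIC))
```

```text
c1 [0.471 0.268 0.066]
c2 [0.596 0.226 0.066]
c3 [0.647 0.108 0.066]
plate [0.448 0.072 0.018]
block [ 0.594 -0.088  0.05 ]
cutter [ 0.593 -0.08   0.07 ]
vise [ 0.414 -0.168  0.12 ]
[0.449 0.082 0.018] [0.648 0.106 0.066]
```

View pics/w0b.png

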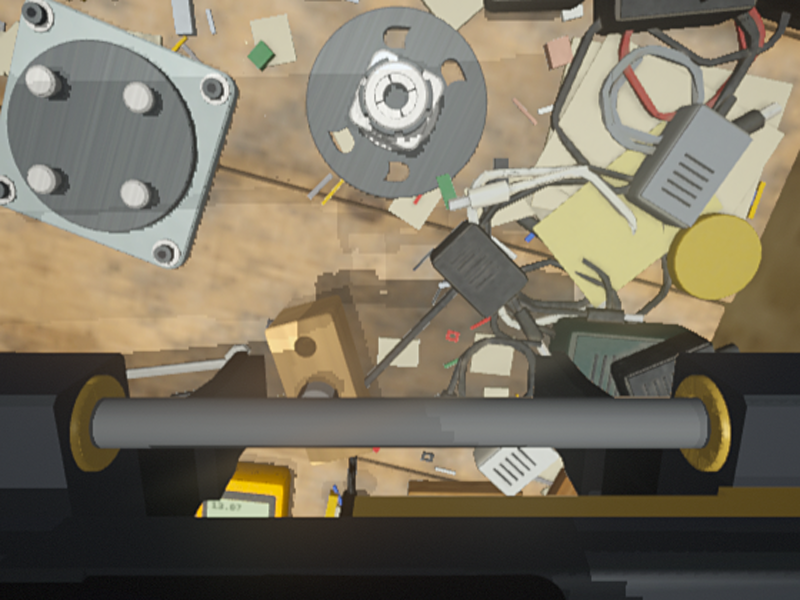

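step_arm:
  delta_pos:
    - [0.75,-0.55,-0.1]
    - [0.75,-0.55,-0.1]
    - [0.75,-0.55,-0.1]
    - [0.75,-0.55,-0.1]
    - [0.75,-0.55,-0.1]
  rot:
    - [0,0,0]
    - [0,0,0]
    - [0,0,0]
    - [0,0,0]
    - [0,0,0]
  gripper: [1,1,1,1,1]

```text
time_s: 0.78
tool_pos: [0.5401, 0.1495, 0.2535]
tool_rot: [180.0, 0.0, 90.0]
force: [0.5, -1.0, -0.4]
grip_width: 0.0873
grasp_force: 0.0
```

Run:
```python
from h import *
w=shot('wrist','w1')
cv2.imwrite('pics/w1b.png',cv2.resize(w['img'][:,:,::-1],(800,600),interpolation=cv2.INTER_CUBIC))
```

```text
(no output)
```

View pics/w1b.png

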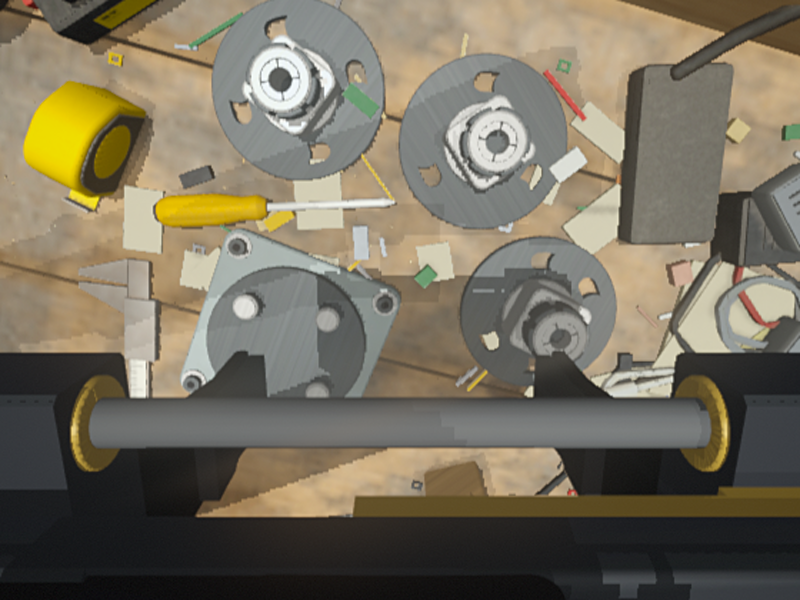

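Run:
```python
from h import *
w=load('w1'); 
c=w['img'][0:135,140:280,::-1]; cv2.imwrite('pics/w1c.png',cv2.resize(c,None,fx=4.4,fy=4.4,interpolation=cv2.INTER_CUBIC))
w0=load('w0')
def st(d,pts,z):
    p=np.array([ray(d,u*.7,v*.7,z)[:2] for u,v in pts]); c=p.mean(0)
    print(p.round(4).tolist(),c.round(4),np.degrees(np.arctan2(*(p-c).T[::-1])).round(1),np.linalg.norm(p-c,axis=1).round(4))
st(w0,[(42,81),(138,97),(135,195),(45,180)],.033)
st(w0,[(37,15),(213,88),(165,252),(5,188)],.02)
st(w,[(275,28),(355,72),(318,152),(241,112)],.004)
```

```text
[[0.4328, 0.117], [0.4902, 0.1079], [0.4809, 0.0488], [0.4247, 0.0581]] [0.4571 0.0829] [ 125.6   37.1  -55.1 -142.6] [0.0419 0.0414 0.0416 0.0408]
[[0.428, 0.1565], [0.5324, 0.1147], [0.4904, 0.0097], [0.3889, 0.0525]] [0.4599 0.0833] [ 113.6   23.4  -67.5 -156.5] [0.0798 0.079  0.0797 0.0774]
[[0.4571, 0.3067], [0.5109, 0.279], [0.4832, 0.2256], [0.4299, 0.2527]] [0.4703 0.266 ] [ 108.    17.8  -72.2 -161.7] [0.0428 0.0426 0.0424 0.0425]
```

View pics/w1c.png

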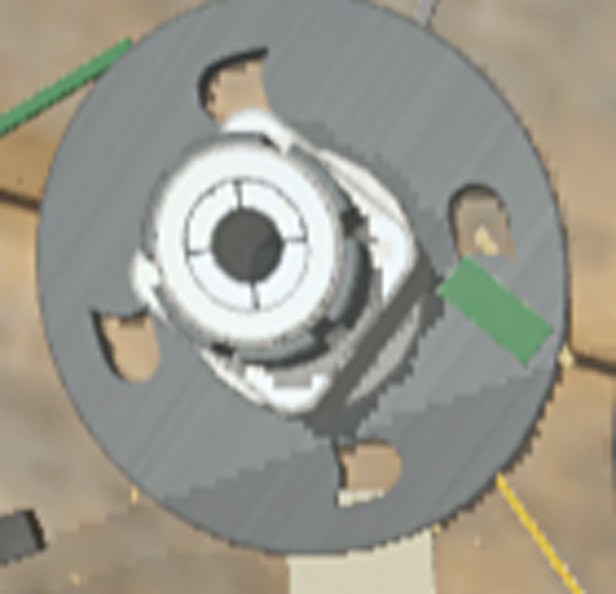

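step_arm:
  delta_pos:
    - [-0.685,-0.385,0.15]
    - [-0.685,-0.385,0.15]
    - [-0.685,-0.385,0.15]
    - [-0.685,-0.385,0.15]
    - [-0.685,-0.385,0.15]
  rot:
    - [0,0,-0.05]
    - [0,0,-0.05]
    - [0,0,-0.05]
    - [0,0,-0.05]
    - [0,0,-0.05]
  gripper: [1,1,1,1,1]

```text
time_s: 1.45
tool_pos: [0.4637, 0.0126, 0.2236]
tool_rot: [180.0, -0.0, 94.2]
force: [-0.0, 0.8, -1.0]
grip_width: 0.087
grasp_force: 0.0
```

Run:
```python
from h import *
w=shot('wrist','w2'); o=env.get_obs(); print(o['tool_pos'],o['tool_rot'],w['pose'].round(4).tolist())
print(proj(w,[.458,.083,.033]))
```

```text
[0.46375371 0.01329313 0.22370695] [ 1.79971617e+02 -2.14925279e-02  9.42939796e+01] [[0.9972, 0.0713, 0.0204, 0.4596], [0.0742, -0.9643, -0.254, 0.0823], [0.0015, 0.2549, -0.967, 0.3748], [0.0, 0.0, 0.0, 1.0]]
(np.float64(277.24067102334516), np.float64(112.06415940704717))
```

step_arm:
  delta_pos:
    - [0.99,-0.1,0]
    - [0.99,-0.1,0]
    - [0.99,-0.1,0]
    - [0.99,-0.1,0]
    - [0.99,-0.1,0]
    - [0.99,-0.1,0]
  rot:
    - [0,0,0.486]
    - [0,0,0.486]
    - [0,0,0.486]
    - [0,0,0.486]
    - [0,0,0.486]
    - [0,0,0.486]
  gripper: [1,1,1,1,1,1]

```text
time_s: 2.25
tool_pos: [0.4283, 0.2103, 0.2235]
tool_rot: [-180.0, 0.0, 52.7]
force: [-0.5, -0.1, -0.1]
grip_width: 0.0871
grasp_force: 0.0
```

Run:
```python
from h import *
w=shot('wrist','w3'); o=env.get_obs(); print(o['tool_pos'],o['tool_rot'])
print(proj(w,[.4705,.267,.066]))
a=load('w2')['img'][10:230,170:390,::-1]; b=w['img'][10:230,170:390,::-1]
cv2.imwrite('pics/m3.png',cv2.resize(np.hstack([a,b]),None,fx=800/440,fy=800/440,interpolation=cv2.INTER_CUBIC))
```

```text
[0.42842945 0.20954988 0.22348845] [-1.79988351e+02  1.88605584e-03  5.26567540e+01]
(np.float64(277.4786462786219), np.float64(112.88952620493487))
```

View pics/m3.png

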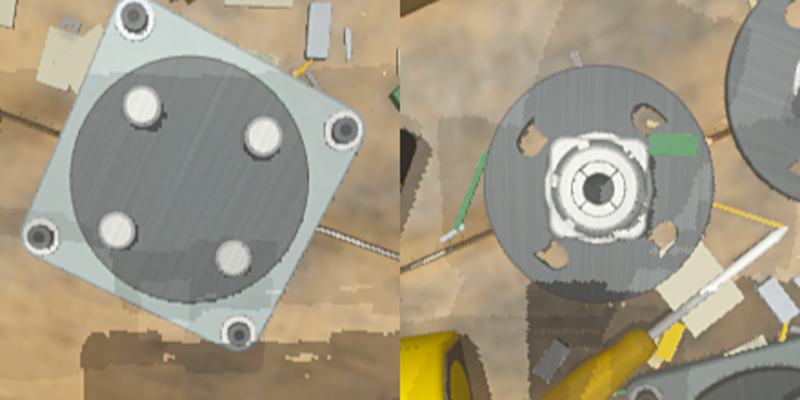

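```bash
cat >> h.py <<'E'
def tool(T,yaw,p):  # world xy offset -> tool xy
    a=np.radians(yaw); x=np.array([np.cos(a),np.sin(a)]); y=np.array([np.sin(a),-np.cos(a)])
    d=np.asarray(p)[:2]-np.asarray(T)[:2]; return np.array([d@x,d@y])
E
python3 - <<'E'
from h import *
w2=load('w2');w3=load('w3');k=1/1.818
def P(d,x,y,z,o=0): return ray(d,170+(x-o)*k,10+y*k,z)[:2]
def st(d,pts,z,o=0):
    p=np.array([P(d,u,v,z,o) for u,v in pts]); c=p.mean(0)
    print(c.round(4),np.degrees(np.arctan2(*(p-c).T[::-1])).round(1),np.linalg.norm(p-c,axis=1).round(4)); return c
T2=[.46375,.01329];T3=[.42843,.20955]
for c in [st(w2,[(143,105),(263,137),(234,258),(117,230)],.033),st(w2,[(134,17),(345,130),(239,333),(40,237)],.02),P(w2,189.5,179,.018)]: print('plate',c.round(4),tool(T2,94.29,c).round(4))
for c in [P(w3,598,187,.066,400),P(w3,599,183.5,.008,400),st(w3,[(533,137),(649,118),(664,235),(551,255)],.006,400),st(w3,[(553,140),(548,235),(652,232),(648,135)],.042,400)]: print('chuck',c.round(4),tool(T3,52.66,c).round(4))
E
```

```text
[0.4552 0.0835] [ 125.4   35.8  -53.9 -144.2] [0.0418 0.0412 0.0418 0.0418]
[0.4552 0.0835] [ 113.    22.9  -66.9 -157. ] [0.0808 0.0809 0.0805 0.0809]
plate [0.4552 0.0835] [ 0.0707 -0.0033]
plate [0.4552 0.0835] [ 0.0706 -0.0033]
plate [0.455 0.086] [ 0.0732 -0.0033]
[0.4718 0.2658] [ 106.3   16.2  -72.6 -163.7] [0.0422 0.0426 0.0422 0.0434]
[0.4724 0.266 ] [  99.3 -175.2  -77.7    8.8] [0.0301 0.0337 0.0326 0.0318]
chuck [0.4714 0.2663] [ 0.0712 -0.0003]
chuck [0.4729 0.2675] [0.073  0.0002]
chuck [0.4718 0.2658] [0.071  0.0003]
chuck [0.4724 0.266 ] [0.0715 0.0008]
```

step_arm:
  delta_pos:
    - [0.356,0,0]
    - [0.356,0,0]
    - [0.356,0,0.3]
    - [0.356,0,0.6]
    - [0.356,0,0.8]
    - [0.356,0,0.9]
    - [0.356,0,0.985]
    - [0.356,0,0.985]
    - [0.356,0,0.985]
    - [0.356,0,0.985]
    - [0.356,0,0.985]
    - [0.356,0,0.985]
    - [0.356,0,0.985]
  rot:
    - [0,0,0]
    - [0,0,0]
    - [0,0,0]
    - [0,0,0]
    - [0,0,0]
    - [0,0,0]
    - [0,0,0]
    - [0,0,0]
    - [0,0,0]
    - [0,0,0]
    - [0,0,0]
    - [0,0,0]
    - [0,0,0]
  gripper: [1,1,1,1,1,1,1,1,-1,-1,-1,-1,-1]
  squeeze: 50

```text
time_s: 3.92
tool_pos: [0.4708, 0.2661, 0.0267]
tool_rot: [-179.9, 0.0, 52.5]
force: [-0.0, 1.1, -0.5]
grip_width: 0.0459
grasp_force: 49.9
```

step_arm:
  delta_pos:
    - [0,0,-0.1]
    - [0,0,-0.3]
    - [0,0,-0.425]
    - [-0.2,0.13,-0.425]
    - [-0.4,0.26,-0.425]
    - [-0.6,0.39,-0.425]
    - [-0.773,0.495,-0.425]
    - [-0.773,0.495,-0.425]
    - [-0.773,0.495,-0.425]
    - [-0.773,0.495,-0.425]
  rot:
    - [0,0,0]
    - [0,0,0]
    - [0,0,0]
    - [0,0,-0.1]
    - [0,0,-0.2]
    - [0,0,-0.3]
    - [0,0,-0.4]
    - [0,0,-0.482]
    - [0,0,-0.482]
    - [0,0,-0.482]
  gripper: [-1,-1,-1,-1,-1,-1,-1,-1,-1,-1]

```text
time_s: 5.18
tool_pos: [0.4555, 0.083, 0.111]
tool_rot: [-179.9, -0.0, 93.9]
force: [-0.2, 1.0, -5.9]
grip_width: 0.0457
grasp_force: 49.9
```

Run:
```python
from h import *
w=shot('wrist','w4'); s=shot('side','d4');o=env.get_obs(); print(o['tool_pos'],o['tool_rot'],o['force'])
T=o['tool_pos']; print([proj(w,np.array(T)+[a*.06,b*.06,-.0187]) for a,b in [(-1,0),(1,0),(0,1)]])
i=cv2.resize(w['img'][:,:,::-1],(560,420)); x,y=map(int,proj(s,[.455,.083,.1]))
c=cv2.resize(s['img'][y-75:y+75,x-45:x+45,::-1],(240,400),interpolation=cv2.INTER_CUBIC)
cv2.imwrite('pics/m4.png',np.hstack([i[:400],c]))
```

```text
[0.45575187 0.08312615 0.11120105] [-1.79958173e+02  9.47619507e-04  9.39653905e+01] [-0.47403587  0.07777246 -6.01774636]
[(np.float64(152.87474009317947), np.float64(253.91842195762484)), (np.float64(400.2767138484236), np.float64(269.8937992772791)), (np.float64(286.42486358048734), np.float64(135.97018216449717))]
```

View pics/m4.png

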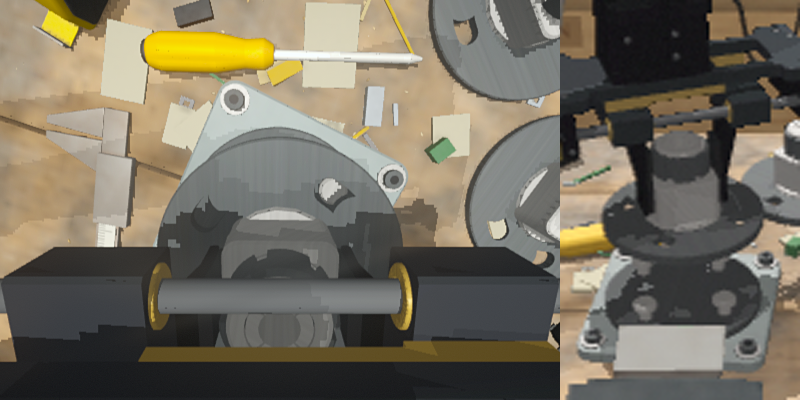

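Run:
```python
from h import *
w=load('w4'); T=np.array([.45575,.08313,.1112])
# rectify at flange-top plane in tool coords: px=0.25mm ; out col = tool y, row = -tool x
a=np.radians(93.97); X=np.array([np.cos(a),np.sin(a)]); Y=np.array([np.sin(a),-np.cos(a)])
def rect(d,z,T,x0,x1,y0,y1,s=4000/1000):
    n=int((x1-x0)*1000*s); m=int((y1-y0)*1000*s); mx=np.zeros((n,m),np.float32); my=mx.copy()
    for r in range(n):
        for c in range(m):
            p=T[:2]+X*(x1-r/s/1000)+Y*(y0+c/s/1000); mx[r,c],my[r,c]=proj(d,[*p,z])
    return cv2.remap(d['img'],mx,my,cv2.INTER_LINEAR)[:,:,::-1]
i=rect(w,T[2]-.0187,T,-.01,.09,-.075,.075)
for r in range(0,100,10):cv2.putText(i,str(90-r),(0,r*4),0,.4,(0,0,255))
cv2.circle(i,(300,360),240,(0,0,255),1)
cv2.line(i,(300,0),(300,400),(255,0,0),1)
cv2.imwrite('pics/r4.png',i)
```

```text
Traceback (most recent call last):
cv2.error: OpenCV(4.12.0) :-1: error: (-5:Bad argument) in function 'putText'
> Overload resolution failed:
>  - Layout of the output array img is incompatible with cv::Mat
>  - Expected Ptr<cv::UMat> for argument 'img'
```

Run:
```python
from h import *
w=load('w4'); T=np.array([.45575,.08313,.1112])
a=np.radians(93.97); X=np.array([np.cos(a),np.sin(a)]); Y=np.array([np.sin(a),-np.cos(a)])
s=4; rr,cc=np.mgrid[0:400,0:600]; mx=np.zeros((400,600),np.float32); my=mx.copy()
for r in range(400):
    for c in range(600):
        mx[r,c],my[r,c]=proj(w,[*(T[:2]+X*(.09-r/4000)+Y*(-.075+c/4000)),T[2]-.0187])
i=np.ascontiguousarray(cv2.remap(w['img'],mx,my,cv2.INTER_LINEAR)[:,:,::-1])
cv2.circle(i,(300,360),240,(0,0,255),1); cv2.line(i,(300,0),(300,400),(255,0,0),1)
cv2.imwrite('pics/r4.png',i)
```

```text
(no output)
```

View pics/r4.png

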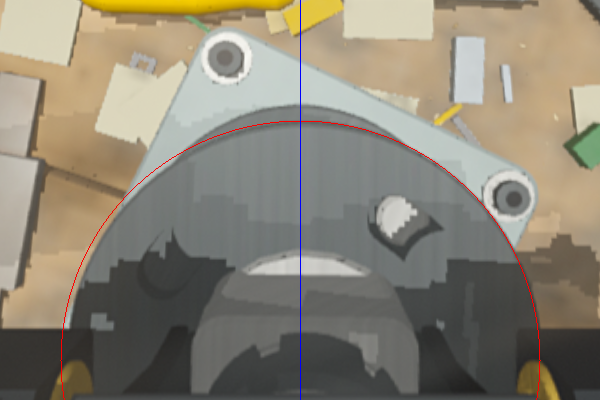

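step_arm:
  delta_pos:
    - [0.002,-0.002,0.12]
    - [0.002,-0.002,0.22]
    - [0.002,-0.002,0.24]
    - [0.002,-0.002,0.25]
    - [0.002,-0.002,0.257]
    - [0.002,-0.002,0.264]
    - [0.002,-0.002,0.27]
    - [0.002,-0.002,0.275]
  rot:
    - [0,0,0]
    - [0,0,0]
    - [0,0,0]
    - [0,0,0]
    - [0,0,0]
    - [0,0,0]
    - [0,0,0]
    - [0,0,0]
  gripper: [-1,-1,-1,-1,-1,-1,-1,-1]

```text
time_s: 6.28
tool_pos: [0.4565, 0.0831, 0.0578]
tool_rot: [179.9, -0.0, 93.9]
force: [-1.8, -0.9, 5.9]
grip_width: 0.0455
grasp_force: 49.9
```

step_arm:
  delta_pos:
    - [0,0,0.01]
    - [0.008,0,0.01]
    - [0.006,0.006,0.01]
    - [0,0.008,0.01]
    - [-0.006,0.006,0.01]
    - [-0.008,0,0.01]
    - [-0.006,-0.006,0.01]
    - [0,-0.008,0.01]
    - [0.006,-0.006,0.01]
    - [0.008,0,0.01]
    - [0,0,0.01]
  rot:
    - [0,0,0]
    - [0,0,0]
    - [0,0,0]
    - [0,0,0]
    - [0,0,0]
    - [0,0,0]
    - [0,0,0]
    - [0,0,0]
    - [0,0,0]
    - [0,0,0]
    - [0,0,0]
  gripper: [-1,-1,-1,-1,-1,-1,-1,-1,-1,-1,-1]

```text
time_s: 7.65
tool_pos: [0.4554, 0.083, 0.0545]
tool_rot: [-180.0, -0.0, 94.0]
force: [-2.3, 1.4, -5.4]
grip_width: 0.0458
grasp_force: 49.9
```

step_arm:
  delta_pos:
    - [0,0,0.015]
    - [0,0,0.025]
    - [0,0,0.035]
    - [0,0,0.042]
    - [0,0,0.048]
    - [0,0,0.052]
    - [0,0,0.052]
  rot:
    - [0,0,0]
    - [0,0,0]
    - [0,0,0]
    - [0,0,0]
    - [0,0,0]
    - [0,0,0]
    - [0,0,0]
  gripper: [-1,-1,-1,-1,-1,-1,-1]

```text
time_s: 8.52
tool_pos: [0.4564, 0.0828, 0.0448]
tool_rot: [179.9, 0.0, 93.9]
force: [-0.8, -0.2, -0.8]
grip_width: 0.0455
grasp_force: 49.9
```

step_arm:
  delta_pos:
    - [0,0,0]
    - [0,0,0]
    - [0,0,0]
    - [0,0,0]
    - [0,0,0]
    - [0,0,0]
    - [0,0,0]
    - [0,0,0]
  rot:
    - [0,0,0.04]
    - [0,0,0.09]
    - [0,0,0.14]
    - [0,0,0.19]
    - [0,0,0.24]
    - [0,0,0.285]
    - [0,0,0.315]
    - [0,0,0.315]
  gripper: [-1,-1,-1,-1,-1,-1,-1,-1]

```text
time_s: 9.52
tool_pos: [0.4549, 0.0838, 0.0447]
tool_rot: [-179.9, 0.0, 66.9]
force: [-6.1, 1.9, 3.8]
grip_width: 0.046
grasp_force: 49.9
```

Run:
```python
from h import *
o=env.get_obs(); print(o['tool_pos'],o['tool_rot'],o['force'],o['wrist_torque'],o['grip_width'])
```

```text
[0.45487794 0.08379774 0.04469328] [-1.79910395e+02  5.41820113e-04  6.69262686e+01] [-6.11805154  1.90582048  3.75724456] [0.36777301 1.27198348 0.01071897] 0.04595030236897139
```

step_arm:
  delta_pos:
    - [0,0,0]
    - [0,0,0]
    - [0,0,0]
    - [0,0,-0.2]
    - [0,0,-0.5]
    - [0,0,-0.8]
    - [0,0,-0.88]
    - [-0.2,0.3,-0.88]
    - [-0.4,0.6,-0.88]
    - [-0.6,0.8,-0.88]
    - [-0.76,1.0,-0.88]
    - [-0.76,1.0,-0.88]
    - [-0.76,1.0,-0.88]
  rot:
    - [0,0,0.315]
    - [0,0,0]
    - [0,0,0]
    - [0,0,0]
    - [0,0,0]
    - [0,0,0]
    - [0,0,0]
    - [0,0,-0.1]
    - [0,0,-0.2]
    - [0,0,-0.3]
    - [0,0,-0.4]
    - [0,0,-0.442]
    - [0,0,-0.442]
  gripper: [1,1,1,1,1,1,1,1,1,1,1,1,1]

```text
time_s: 11.15
tool_pos: [0.5797, -0.136, 0.2189]
tool_rot: [-179.9, -0.1, 104.6]
force: [-1.3, 0.8, -0.1]
grip_width: 0.0869
grasp_force: 0.0
```

Run:
```python
from h import *
w=shot('wrist','w5'); s=shot('scene','s5'); o=env.get_obs(); print(o['tool_pos'],o['tool_rot'])
print(proj(w,[.593,-.08,.08]))
b=s['img'][160:320,200:420,::-1]
cv2.imwrite('pics/m5.png',np.vstack([cv2.resize(w['img'][0:240,:,::-1],(700,300)),cv2.resize(b,(412,300),interpolation=cv2.INTER_CUBIC)[:, :].copy() if 0 else cv2.copyMakeBorder(cv2.resize(b,(412,300),interpolation=cv2.INTER_CUBIC),0,0,0,288,0)]))
```

```text
[ 0.57973547 -0.13436159  0.21961589] [-1.79972129e+02 -4.12544443e-02  1.04819182e+02]
(np.float64(313.4126865273062), np.float64(138.65210056772253))
```

View pics/m5.png

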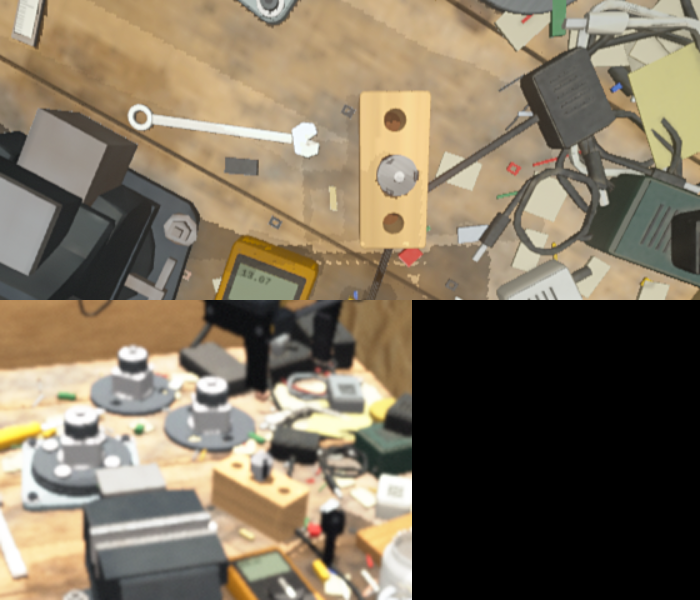

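Run:
```python
from h import *
w=load('w5');s=load('s5')
T=[.57974,-.13436]
for u,v,z in [(317.6,141.6,.074),(395/1.25,119/1.25,.05),(393/1.25,222/1.25,.05)]:
    p=ray(w,u,v,z);print(p.round(4),tool(T,104.82,p).round(4))
k=220/412; B=ray(s,200+330*k,160+258*k,0); print('stick base',B)
for h in (.05,.08,.1,.12): print(h,((np.array(proj(s,[B[0],B[1],h]))-[200,160])/k))
```

```text
[ 0.5974 -0.0816  0.074 ] [0.0465 0.0306]
[ 0.5885 -0.0472  0.05  ] [0.082  0.0307]
[ 0.606  -0.1127  0.05  ] [0.0143 0.0309]
stick base [ 0.6186305  -0.18249209  0.        ]
0.05 [335.08838386 219.80846569]
0.08 [338.26546749 195.96244664]
0.1 [340.4378644 179.6572359]
0.12 [342.65531191 163.01389194]
```

step_arm:
  delta_pos:
    - [0.23,0.153,0]
    - [0.23,0.153,0.1]
    - [0.23,0.153,0.4]
    - [0.23,0.153,0.6]
    - [0.23,0.153,0.7]
    - [0.23,0.153,0.755]
    - [0.23,0.153,0.755]
    - [0.23,0.153,0.755]
    - [0.23,0.153,0.755]
    - [0.23,0.153,0.755]
    - [0.23,0.153,0.755]
    - [0.23,0.153,0.755]
    - [0.23,0.153,0.755]
  rot:
    - [0,0,0]
    - [0,0,0]
    - [0,0,0]
    - [0,0,0]
    - [0,0,0]
    - [0,0,0]
    - [0,0,0]
    - [0,0,0]
    - [0,0,0]
    - [0,0,0]
    - [0,0,0]
    - [0,0,0]
    - [0,0,0]
  gripper: [1,1,1,1,1,1,1,1,-1,-1,-1,-1,-1]
  squeeze: 30

```text
time_s: 12.88
tool_pos: [0.5976, -0.0831, 0.0691]
tool_rot: [-180.0, 0.0, 104.9]
force: [0.6, 0.5, 0.2]
grip_width: 0.0448
grasp_force: 0.0
```

step_arm:
  delta_pos:
    - [0.005,0,0]
    - [0.005,0,0]
    - [0.005,0,0]
    - [0.005,0,0]
    - [0.005,0,0]
  rot:
    - [0,0,0]
    - [0,0,0]
    - [0,0,0]
    - [0,0,0]
    - [0,0,0]
  gripper: [-1,-1,-1,-1,-1]

```text
time_s: 13.5
tool_pos: [0.5974, -0.0822, 0.0691]
tool_rot: [-180.0, -0.0, 104.9]
force: [0.3, -0.4, -0.6]
grip_width: 0.0238
grasp_force: 30.0
```

Run:
```python
from h import *
o=env.get_obs(); print(o['tool_pos'],o['tool_rot'],o['grip_width'],o['grasp_force'])
```

```text
[ 0.5973927  -0.08215652  0.06913514] [-1.79998336e+02 -5.00384994e-04  1.04869018e+02] 0.023775718273701958 30.00004728528438
```

step_arm:
  delta_pos:
    - [0,0,-0.1]
    - [0,0,-0.3]
    - [0,0,-0.6]
    - [0,0,-0.755]
    - [0.2,-0.15,-0.755]
    - [0.4,-0.3,-0.755]
    - [0.635,-0.475,-0.755]
    - [0.635,-0.475,-0.755]
    - [0.635,-0.475,-0.755]
    - [0.635,-0.475,-0.755]
  rot:
    - [0,0,0]
    - [0,0,0]
    - [0,0,0]
    - [0,0,0]
    - [0,0,0]
    - [0,0,0]
    - [0,0,0]
    - [0,0,0]
    - [0,0,0]
    - [0,0,0]
  gripper: [-1,-1,-1,-1,-1,-1,-1,-1,-1,-1]

```text
time_s: 14.75
tool_pos: [0.4739, 0.0152, 0.2208]
tool_rot: [179.9, 0.0, 104.8]
force: [0.0, -0.4, -2.2]
grip_width: 0.024
grasp_force: 30.0
```

Run:
```python
from h import *
w=shot('wrist','w6'); o=env.get_obs(); T=o['tool_pos']; yaw=o['tool_rot'][2]; print(T,o['tool_rot'],o['grip_width'],o['grasp_force'],o['force'])
u,v=proj(w,[.4551,.0838,.084]); print(u,v)
x0,y0=int(u)-30,int(v)-30
c=w['img'][y0:y0+60,x0:x0+60,::-1]
g=cv2.cvtColor(np.ascontiguousarray(c),cv2.COLOR_BGR2GRAY); G=cv2.GaussianBlur(cv2.resize(g,None,fx=8,fy=8,interpolation=cv2.INTER_CUBIC),(9,9),0)
for r0,r1,n in [(75,130,'nut'),(22,45,'bore')]:
    h=cv2.HoughCircles(G,cv2.HOUGH_GRADIENT,1,20,param1=80,param2=15,minRadius=r0,maxRadius=r1)
    for X,Y,r in (h[0][:4] if h is not None else []):
        p=ray(w,x0+(X+.5)/8-.5,y0+(Y+.5)/8-.5,.0838); print(n,X,Y,r,p.round(4),tool(T,yaw,p).round(4))
G3=cv2.resize(c,(480,480),interpolation=cv2.INTER_CUBIC); cv2.imwrite('pics/m6.png',np.hstack([G3,cv2.resize(w['img'][:,:,::-1],(320,240)) if 0 else cv2.copyMakeBorder(cv2.resize(w['img'][:,:,::-1],(320,240)),0,240,0,0,0)]))
```

```text
[0.47380135 0.01532283 0.22047043] [1.79973400e+02 6.55603696e-03 1.04777479e+02] 0.023800294268251882 29.999695292499382 [-0.08349786  0.19694619 -2.29872432]
276.49595457208596 110.67878228273653
nut 253.5 252.5 75.4 [0.4557 0.0836 0.0838] [ 0.0707 -0.0001]
nut 271.5 235.5 97.9 [0.4569 0.0855 0.0838] [0.0722 0.0016]
nut 273.5 265.5 97.9 [0.4578 0.083  0.0838] [0.0695 0.0018]
nut 360.5 154.5 113.6 [0.463  0.0946 0.0838] [0.0794 0.0098]
bore 277.5 275.5 43.3 [0.4584 0.0822 0.0838] [0.0686 0.0022]
```

View pics/m6.png

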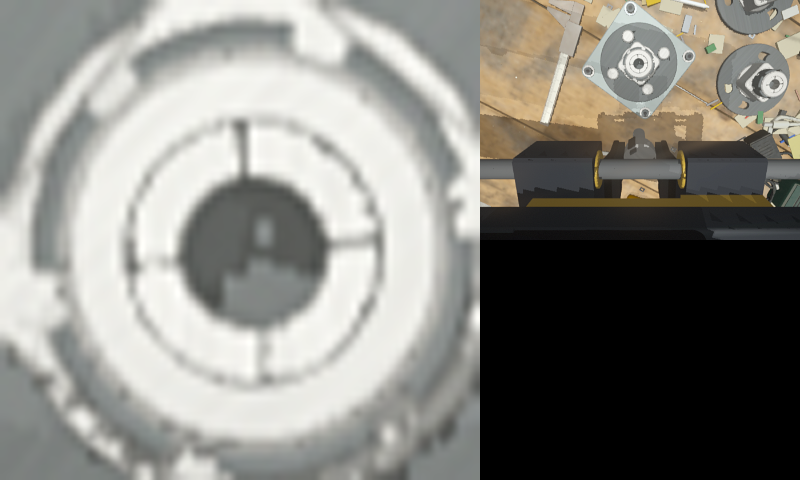

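step_arm:
  delta_pos:
    - [0.2,0,0]
    - [0.35,0,0]
    - [0.35,0,0]
    - [0.35,0,0.2]
    - [0.35,0,0.34]
    - [0.35,0,0.36]
    - [0.35,0,0.38]
    - [0.35,0,0.4]
    - [0.35,0,0.42]
    - [0.35,0,0.44]
    - [0.35,0,0.46]
  rot:
    - [0,0,0]
    - [0,0,0]
    - [0,0,0]
    - [0,0,0]
    - [0,0,0]
    - [0,0,0]
    - [0,0,0]
    - [0,0,0]
    - [0,0,0]
    - [0,0,0]
    - [0,0,0]
  gripper: [-1,-1,-1,-1,-1,-1,-1,-1,-1,-1,-1]

```text
time_s: 16.18
tool_pos: [0.4551, 0.0838, 0.1281]
tool_rot: [180.0, 0.0, 104.9]
force: [0.1, -0.9, -0.4]
grip_width: 0.0237
grasp_force: 30.0
```

step_arm:
  delta_pos:
    - [0,0,0.03]
    - [0,0,0.06]
    - [0,0,0.09]
    - [0,0,0.12]
    - [0,0,0.14]
    - [0,0,0.152]
    - [0,0,0.158]
    - [0,0,0.158]
  rot:
    - [0,0,0]
    - [0,0,0]
    - [0,0,0]
    - [0,0,0]
    - [0,0,0]
    - [0,0,0]
    - [0,0,0]
    - [0,0,0]
  gripper: [-1,-1,-1,-1,-1,-1,-1,-1]

```text
time_s: 17.18
tool_pos: [0.4551, 0.0837, 0.0971]
tool_rot: [-180.0, 0.0, 104.9]
force: [-2.1, -1.9, 4.0]
grip_width: 0.0242
grasp_force: 30.0
```

step_arm:
  delta_pos:
    - [0,0,0]
    - [0,0,0]
    - [0,0,0]
    - [0,0,0]
    - [0,0,0]
    - [0,0,0]
    - [0,0,0]
    - [0,0,0.05]
    - [0,0,0.09]
    - [0,0,0.113]
    - [0,0,0.113]
    - [0,0,0.113]
    - [0,0,0.113]
    - [0,0,0.113]
    - [0,0,0.113]
    - [0,0,0.113]
  rot:
    - [0,0,0]
    - [0,0,0]
    - [0,0,0]
    - [0,0,0]
    - [0,0,-0.1]
    - [0,0,-0.2]
    - [0,0,-0.29]
    - [0,0,-0.29]
    - [0,0,-0.29]
    - [0,0,-0.29]
    - [0,0,-0.29]
    - [0,0,-0.29]
    - [0,0,-0.29]
    - [0,0,-0.29]
    - [0,0,-0.29]
    - [0,0,-0.29]
  gripper: [1,1,1,1,1,1,1,1,1,1,-1,-1,-1,-1,-1,-1]
  squeeze: 55

```text
time_s: 19.18
tool_pos: [0.4546, 0.0834, 0.074]
tool_rot: [-179.9, -0.0, 129.8]
force: [-1.4, -0.8, 2.6]
grip_width: 0.0404
grasp_force: 55.0
```

step_arm:
  delta_pos:
    - [0,0,0]
    - [0,0,0]
    - [0,0,0]
    - [0,0,0]
    - [0,0,0]
    - [0,0,0]
    - [0,0,0]
    - [0,0,0]
    - [0,0,0]
    - [0,0,0]
    - [0,0,0]
    - [0,0,0]
    - [0,0,0]
    - [0,0,0]
    - [0,0,0]
    - [0,0,0]
  rot:
    - [0,0,0.06]
    - [0,0,0.12]
    - [0,0,0.18]
    - [0,0,0.24]
    - [0,0,0.3]
    - [0,0,0.36]
    - [0,0,0.42]
    - [0,0,0.48]
    - [0,0,0.54]
    - [0,0,0.6]
    - [0,0,0.66]
    - [0,0,0.72]
    - [0,0,0.78]
    - [0,0,0.84]
    - [0,0,0.84]
    - [0,0,0.84]
  gripper: [-1,-1,-1,-1,-1,-1,-1,-1,-1,-1,-1,-1,-1,-1,-1,-1]

```text
time_s: 21.18
tool_pos: [0.4546, 0.0834, 0.074]
tool_rot: [-180.0, 0.1, 57.6]
force: [-3.2, -2.5, 3.9]
grip_width: 0.0412
grasp_force: 55.0
```

Run:
```python
from h import *
o=env.get_obs(); print(o['tool_pos'],o['tool_rot'],o['force'],o['wrist_torque'],o['grip_width'])
```

```text
[0.45458201 0.08337089 0.07400852] [-1.79964418e+02  6.18838516e-02  5.76371420e+01] [-3.24160287 -2.46299121  3.88929119] [-0.5680546   0.88707132 -0.17743575] 0.0412219015718856
```

step_arm:
  delta_pos:
    - [0,0,0]
    - [0,0,0]
  rot:
    - [0,0,0.035]
    - [0,0,0.07]
  gripper: [-1,-1]

```text
time_s: 21.42
tool_pos: [0.4546, 0.0834, 0.074]
tool_rot: [-180.0, 0.1, 51.6]
force: [-2.8, -2.8, 4.4]
grip_width: 0.0409
grasp_force: 55.0
```

Run:
```python
from h import *
o=env.get_obs(); print(o['tool_rot'],o['force'],o['wrist_torque'],o['grip_width'])
```

```text
[-1.79991805e+02  8.34623845e-02  5.16116598e+01] [-2.8005858  -2.76118139  4.38249809] [-0.56016499  0.92125298  0.33332368] 0.040920196888771014
```

step_arm:
  delta_pos:
    - [0,0,0]
    - [0,0,0]
  rot:
    - [0,0,0.04]
    - [0,0,0.08]
  gripper: [-1,-1]

```text
time_s: 21.68
tool_pos: [0.4544, 0.0834, 0.074]
tool_rot: [180.0, 0.1, 44.8]
force: [-4.4, -3.1, 6.1]
grip_width: 0.0409
grasp_force: 55.0
```

Run:
```python
from h import *
o=env.get_obs(); print(o['tool_rot'],o['force'],o['wrist_torque'],o['grip_width'])
```

```text
[1.79991499e+02 1.17457777e-01 4.48288388e+01] [-4.4318252  -3.07354249  6.14301092] [-0.58615009  1.17881979  1.32667159] 0.040883738055756465
```

step_arm:
  delta_pos:
    - [0,0,0]
    - [0,0,0]
    - [0,0,0]
    - [0,0,0]
    - [0,0,0]
    - [0,0,-0.1]
    - [0,0,-0.3]
    - [0,0,-0.6]
    - [0,0,-0.85]
    - [0,0,-0.85]
    - [0,0,-0.85]
  rot:
    - [0,0,0]
    - [0,0,0]
    - [0,0,0]
    - [0,0,0]
    - [0,0,0]
    - [0,0,0]
    - [0,0,0]
    - [0,0,0]
    - [0,0,0]
    - [0,0,0]
    - [0,0,0]
  gripper: [1,1,1,1,1,1,1,1,1,1,1]

```text
time_s: 23.05
tool_pos: [0.4547, 0.0837, 0.2434]
tool_rot: [-180.0, 0.0, 44.7]
force: [-0.2, 0.2, -0.6]
grip_width: 0.0869
grasp_force: 0.0
```

Run:
```python
from h import *
o=env.get_obs(); print(o['tool_pos'],o['grip_width'],o['force'])
s=shot('side','d7'); b=load('d4')
# quantitative check of head: dark/bright extents along projected axis
for h in (.038+.074,.086,.084,.06): print(h,np.round(proj(s,[.4553,.0837,h]),1))
u,v=map(int,proj(s,[.4553,.0837,.1])); g=cv2.cvtColor(s['img'],cv2.COLOR_RGB2GRAY)
for r in range(v-14,v+22,2): print(r,g[r,u-16:u+17:2])
```

```text
[0.45471186 0.08373312 0.24338952] 0.08686800258930584 [-0.19075086  0.21573315 -0.59090202]
0.11199999999999999 [243.9 195.8]
0.086 [244.4 207.1]
0.084 [244.4 207.9]
0.06 [244.9 217.9]
187 [169 163 166 167 164 163 168 117 170 170 169 167 168 162 167 166 168]
189 [181 180 177 175 175 175 141 166 178 182 179 177 180 177 175 177 177]
191 [190 189 189 183 172 171 168 169 167 169 171 149 140 169 176 174 171]
193 [176 176 170 172 170 163 169 162 165 167 102 107 143 145 144 145 176]
195 [181 190 188 184 171 122 138 169 158 172 147  67  67  67  69  60 186]
197 [157 159 160 191 145 145  83 135 141 126  67 144 145 144  85 136 141]
199 [173 176 175 174 178  97 132 139 142 147 121  97 184 188 186 188 187]
201 [168 174 180 182 188 141 137 105  54 135 132 108 178 182 182 186 185]
203 [161 164 160 165 178 113 120  75  28 121 106 100 207 179 167 128 182]
205 [159 163 164 171 174 116 110  60  23 104 103  76 193 166 170 170 164]
207 [173 175 171 170 133 115 110  58  24 104 103  97 151 235 229 197 161]
209 [199 181 170  90 133 107 106  74  25 104 100 131 129  79 166 165 164]
211 [179 161 234 106 120 152 151 112  65 125 152 131  87  57 150  84  74]
213 [135 114 116  84  79 102 129 144 144 127 115  75  56  47 131 167 168]
215 [100  93 174 110  56  58  62  60  77  70  58  51  54  47 149 147 113]
217 [113 201 103  77  56  59  56  58  58  57  55  54  57  47 109 147 153]
219 [190 139 116 134  56  57  56  58  59  57  56  53  55  71 107 203 208]
221 [207 208 126 138 102  56  58  58  58  57  56  54 132 134  95 224 204]
```

```bash
python3 -c "
from cell import env
print(env.sign_off())"
```

```text
the job is handed in; nothing more can be done
None
```

I handed the job in at about 23 s, and `sign_off()` gave no verdict. The matching chuck is seated on the studs and twisted to its lock, the countersink is fully home in its collet, the nut is tightened until it went stiff, and the other two chucks were not touched.

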